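# Set the bending iron to the red stud and switch it on

## Task

Get the bending iron ready for the maple rib: with one finger, push the upright black post of the regulator pointer gently round the white dial until the pointer points at the red stud, then press down the raised half of the black rocker switch so that the iron is switched on, with the pointer left on the red stud. Only push and press: do not pinch or grasp anything, keep off the aluminium iron, and leave the end button, awl, rib and mould where they are.

Things in the scene. Friction and masses are not known exactly. Their poses are not given: they have to be found in the camera images.
- stand: Fixed grey steel stand, 190 (its x) by 350 (its y) mm, top 50 mm above the bench; yaw within 0.35 rad. Origin under its centre on the bench; -x is its front (towards the robot), +y its left. White round dial (180 mm across, face 54 mm above the bench) centred at its y +80 mm; the iron stands at its right rear, the rocker switch at its right front.
- pointer: Steel pointer on the dial. Origin on its vertical pivot at the dial's face, 54 mm above the bench; +x out along the arm (orange tip at 70 mm). Arm 10 mm wide, 9 to 16 mm above the dial. 55 mm out stands a round black post, 14 mm across, top 47 mm above the dial. Turns 1.25 rad either side of the stand's -x; friction about 1.5 N at the post; stays where left. At most 18 N from the fingers.
- pointer_post (a point): Centre of the top of the pointer's black post, 55 mm from the pivot, 101 mm above the bench.
- stud_red: Red domed stud, 17 mm across and 6 mm high, fixed on the dial's face (origin at its underside centre, 54 mm above the bench), about 76 mm from the pivot, just beyond the pointer's tip. The place to point at. It may be left, middle or right on the dial.
- stud_blue: Blue stud of the same size, another setting: not wanted.
- stud_yellow: Yellow stud of the same size, another setting: not wanted.
- rocker (a joint): Black rocker, 24 (stand's x) by 53 mm (stand's y), rocking about an axis along the stand's x, 63 mm above the bench. rad: 0 = off (left half, towards the dial, red dot, sloping up 0.3 rad, its end 8 mm higher; right half level); 0.3 = fully on (left half level at 63 mm). On counts above 0.22. About 2 N on the raised half moves it; it stays where left.
- rocker_press (a point): Point to press, on the face of the rocker's raised half, 17 mm from its axis towards the stand's +y (68 mm above the bench when off, 63 mm when on). Press straight down, fingertip clear of the other half.
- iron: Squat round aluminium bending iron, 68 mm across at its foot, 58 above, standing on the stand; origin at its underside centre, 54 mm above the bench; top 134 mm above the bench. Not to be touched.
- button: Loose ebony end button, 25 mm across, 26 mm high, standing on the stand's top behind the rocker; origin at its underside. Leave alone.
- awl: Loose steel-pointed awl with boxwood handle lying on the bench in front of the stand and roughly along it, 143 mm long, handle 25 mm thick; origin under the handle, +x towards the point (76 mm from the origin). Leave alone.
- rib: Loose curved maple rib standing on edge on the bench to the right of the stand, about 130 mm long, 32 mm high, 3 mm thick; origin on the bench, 10 mm inside the middle of the curve, ends along its y. Leave alone.
- mould: Loose poplar inside mould with spruce blocks lying flat on the bench at the left, 345 (its x) by 190 mm, 14 mm thick, blocks 32 mm high; origin on the bench under its middle. Leave alone.

How it is judged (in metres and radians):
On the way, in this order (a step that is already met when the one before it is completed fails the run):
1. the pointer points at the red stud while the switch is still off (y of stud_red in the frame of pointer between -0.007 and 0.007 m and x of stud_red in the frame of pointer above 0.04 m and value of joint rocker below 0.1 rad and angular speed of pointer below 0.05 rad/s), for 0.3 s.
2. the rocker switch is pressed on, the pointer still at the red stud (y of stud_red in the frame of pointer between -0.007 and 0.007 m and x of stud_red in the frame of pointer above 0.04 m and value of joint rocker above 0.22 rad), for 0.2 s.
At the end, for the whole second after the job is handed in: The pointer is at rest and its centre line passes within 7 mm of the red stud's centre, the rocker is on (joint above 0.22 rad), and the end button, awl, rib and mould are within 12 mm of where they stood (all of step 2 and angular speed of pointer below 0.05 rad/s and distance of each of button, awl, rib, mould from where it was at the start of the episode below 0.012 m); the robot touches nothing.
It fails at once if the end button, awl, rib or mould is moved more than 12 mm or lifted (distance of any of button, awl, rib, mould from where it was at the start of the episode above 0.012 m).
It fails at once if the aluminium iron is touched with more than 2 N (contact force between any of the fingers, the arm and iron above 2 N).
It fails at once if the pointer is pinched or forced (fingers on it with more than 18 N) (contact force between the fingers and pointer above 18 N).
It also fails if it takes over 45 s, if anything falls off the work surface, if the arm or the gripper's body presses on something with over 40 N, if the wrist force passes 120 N, or if a joint passes its speed limit or range.

## Robot

A 6-joint arm with a two-finger parallel gripper is mounted at the origin on the work surface. World frame = base frame: x ahead of the robot, y to its left, z up, the work surface at z = 0. Lengths are in mm, angles in rad, forces in N, time in s.
With the tool pointing down it reaches from about 275 to 725 mm from the base axis. Payload 15.9 kg.
Tool frame: the origin (TCP) lies at the very end of the fingers, on their centre line; the grasp point (between the pads) lies 19 mm behind it; z points along the fingers, y is the line along which they close (so a half turn about z gives the same grasp; the last joint's range is limited). The gripper opens to 85 mm and grips with 20 to 120 N. Pads are 22 mm wide; open, the fingers measure 114 mm over their backs; the gripper's body (76 mm by 85 mm) begins 54 mm behind the grasp point. The pads swing forward as they close: fully open they stand 13 mm farther back than shut.
Start: joints at [-1.315, 0.213, -0.034, 1.323, 0, 1.571], TCP at [126.504, -483.717, 231.306] pointing down, gripper open.
Joint ranges: [-2.98, 2.98], [-0.74, 1.72], [-1.14, 1.35], [-2.1, 2.04], [-1.57, 1.44], [-3.14, 3.14]. Speed limits (rad/s): [1.89, 1.89, 2.39, 2.57, 3.14, 3.14].

## Interface

Orientations are given as a 3x3 rotation matrix whose columns are the frame's x, y, z axes.
In Python, from plant import ctrl gives the robot as it stands. The module is installed in compiled form; this text tells all that it offers.
- The arm moves only by the tool jog_arm, never from a script. Its arguments are lists of equal length, an entry for each row: "xyz": the shift along the tool's x, y, z normalised to -1 to 1, where 1 is 400 mm, a list of three; "delta_rot": the turn, a rotation vector about the tool's x, y, z normalised to -1 to 1, where 1 is 6 degrees, a list of three. A call has 1 to 10 rows; each row shifts and turns the commanded pose from where the row before left it, along the tool's axes as they then stand; what a row does not reach is not made up. A row lasts 1/10 s, in which the tool goes at most 50 mm and 8.59 degrees, less where a joint would pass 70% of its speed; a pose out of reach is approached as far as the arm can. A call with a number of a shift or a turn outside -1 to 1 is refused whole. A call with a gripper value outside its range is refused whole. "hand" is the opening, from -1 (shut) to 1 (fully open), set as the call begins (left out, the last holds). The fingers move at their own pace and stop on an object; the grip force is fixed at half the most. Time passes only in rows, so rows that do not move let the fingers close. It gives the time, the measured TCP pose, the force, the opening and the grip force at its end, in the units of the state.
- ctrl.get_state(): the state, without advancing time (a new reading comes with each control period).
- ctrl.camera(name): name is "scene" or "top"; returns the picture (384x512x3 uint8, red, green, blue); there is no depth.
- ctrl.get_calibration(name): a dict with "camera_matrix" (3x3 intrinsics, pixels), "k1" (the pictures are not rectified: a ray, as slopes to the right and down, at radius r is drawn at 1 + k1 r^2 times it, then the intrinsics apply), "eye" and "orientation" of the camera in the world. Camera axes: x right, y down, z forward; pixel columns grow to the right and rows downward; lengths in mm; the calibration is good to about 2 mm. A picture is of the moment at which its call begins. get_calibration takes no time and is no camera call.
- ctrl.close_job(): hands the job in; it is judged then, once.
The state is a dict: "time": time; "joint_positions": joint angles; "dq": joint speeds; "effort": joint torques, N m; "ee_pos": TCP position; "eef_rot": TCP orientation; "ft_force": force on the tool from outside, world axes, zero at the start; "torque": the same for the moment, N m; "finger_gap": finger opening in mm; "grasp_force": force on a finger pad.
Only numpy, scipy, OpenCV 4.12 (cv2) and the standard library are available. Lean on these libraries where they do the work, as an engineer would, in place of code of your own. Each camera call takes 0.05 s, during which the arm holds its last target. There are 200 camera calls.

## Working session

There is one attempt and no reset: what is moved stays moved. The work goes in short steps, Python scripts to look and compute and a tool call to move; the robot and the scene stay as the last step left them, time stands still between calls to the robot, and variables do not carry over. Pictures are saved under pics/ and viewed, at most 10 in all, crops included, and the job is handed in when it is done.

Besides the shell and the picture viewer there is one more tool, called as a command line: name --argument value ..., lists and objects as JSON in quotes. jog_arm: Moves the arm, as the interface text tells. Scaled input: -1 to 1 covers 400 mm each way for a shift and 6 degrees each way for a turn. Its arguments: {"type":"object","properties":{"xyz":{"type":"array","items":{"type":"array","items":{"type":"number"}}},"delta_rot":{"type":"array","items":{"type":"array","items":{"type":"number"}}},"hand":{"type":"number"}},"required":["xyz","delta_rot"]}

```bash
mkdir -p pics; cat > h.py <<'E'
import numpy as np, cv2
from plant import ctrl
def ray(name,uv):
    c=ctrl.get_calibration(name);K=np.array(c["camera_matrix"]);
    p=np.linalg.solve(K,[uv[0],uv[1],1.])[:2]; s=p.copy()
    for _ in range(20): s=p/(1+c["k1"]*(s@s))
    return np.array(c["eye"],float),np.array(c["orientation"],float)@np.array([*s,1.])
def at(name,uv,z):
    e,d=ray(name,uv); return (e+d*(z-e[2])/d[2]).round(1)
def proj(name,P):
    c=ctrl.get_calibration(name);K=np.array(c["camera_matrix"])
    q=np.array(c["orientation"]).T@(np.array(P,float)-np.array(c["eye"]));s=q[:2]/q[2];s=s*(1+c["k1"]*(s@s))
    return (K@[*s,1])[:2].round(1)
def snap(name,fn,crop=None,f=1):
    im=ctrl.camera(name)[:,:,::-1].copy()
    cv2.imwrite("pics/raw_"+fn,im)
    if crop: x0,y0,x1,y1=crop; im=im[y0:y1,x0:x1]
    cv2.imwrite("pics/"+fn,cv2.resize(im,None,fx=f,fy=f,interpolation=cv2.INTER_CUBIC))
E
python3 - <<'E'
from h import *
snap("top","t0.png",None,1.5); snap("scene","s0.png",None,1.5)
for n in("top","scene"): print(ctrl.get_calibration(n))
s=ctrl.get_state();print(s)
E
```

```text
{'camera_matrix': array([[354.85257073,   0.        , 253.49558614],
       [  0.        , 354.85257073, 191.68609227],
       [  0.        ,   0.        ,   1.        ]]), 'k1': 0.0009707494068444626, 'eye': array([ 477.3201929 ,  106.38017034, 1019.94454539]), 'orientation': array([[ 0.02796599, -0.99588567,  0.0861953 ],
       [-0.99960648, -0.02767299,  0.00459248],
       [-0.00218831, -0.08628982, -0.99626767]])}
{'camera_matrix': array([[415.21578194,   0.        , 255.80464644],
       [  0.        , 415.21578194, 185.65834266],
       [  0.        ,   0.        ,   1.        ]]), 'k1': -0.04440728509394843, 'eye': array([1529.74295749,  354.58746689,  878.49730784]), 'orientation': array([[-0.23247353,  0.61295492, -0.75514391],
       [ 0.97242855,  0.1317904 , -0.19239025],
       [-0.01840584, -0.77904913, -0.62669265]])}
{'time': 0.1, 'joint_positions': array([-1.31500069e+00,  2.13266028e-01, -3.49744990e-02,  1.32349797e+00,
        2.14447698e-05,  1.57081694e+00]), 'dq': array([ 0.00077102, -0.00057556,  0.00080113, -0.00058881,  0.00129647,
        0.00117789]), 'effort': array([ 3.27483947e-03, -6.87245965e+01,  4.87805700e+01,  1.22236193e-02,
        2.53385942e-04,  3.30720326e-06]), 'ee_pos': array([ 126.43871582, -483.44092579,  230.89476614]), 'eef_rot': array([[ 9.67467512e-01,  2.52995188e-01, -2.17636026e-04],
       [ 2.52995281e-01, -9.67467078e-01,  9.16938514e-04],
       [ 2.14253422e-05, -9.42169110e-04, -9.99999556e-01]]), 'ft_force': array([-0.62028488,  0.46395898,  0.74850392]), 'torque': array([ 0.00417597, -0.02812124, -0.02261148]), 'grasp_force': 0.0, 'finger_gap': 85.54639863430644}
```

View pics/t0.png

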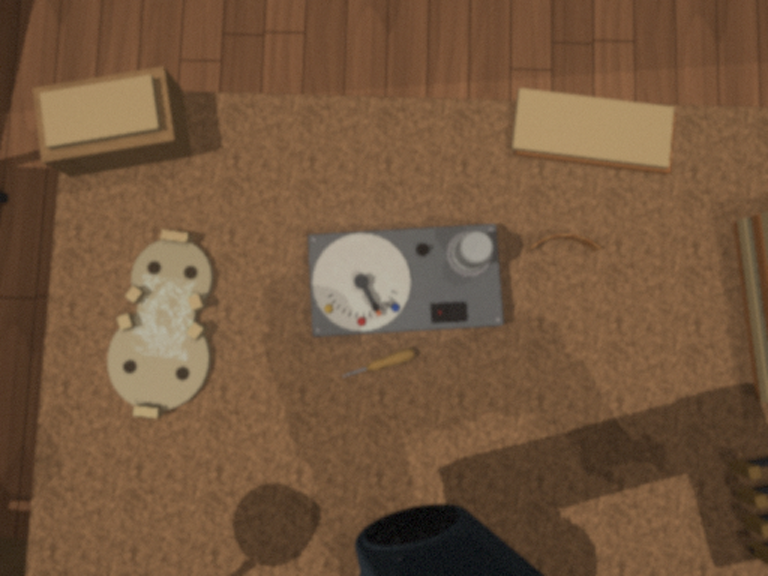

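View pics/s0.png

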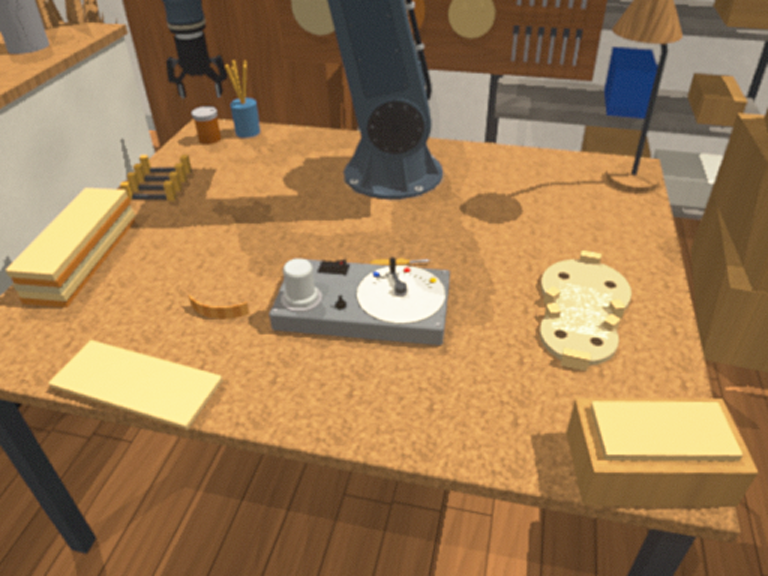

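The top view shows the stand in the middle, the pointer at about (370,290)/1.5, the red stud at (362,321)/1.5, and the rocker at (449,312)/1.5. I'll enlarge it.

```bash
python3 - <<'E'
import cv2
im=cv2.imread("pics/raw_t0.png")[145:230,200:340]
cv2.imwrite("pics/c0.png",cv2.resize(im,None,fx=5.7,fy=5.7,interpolation=cv2.INTER_CUBIC)) 
E
```

```text
(no output)
```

View pics/c0.png

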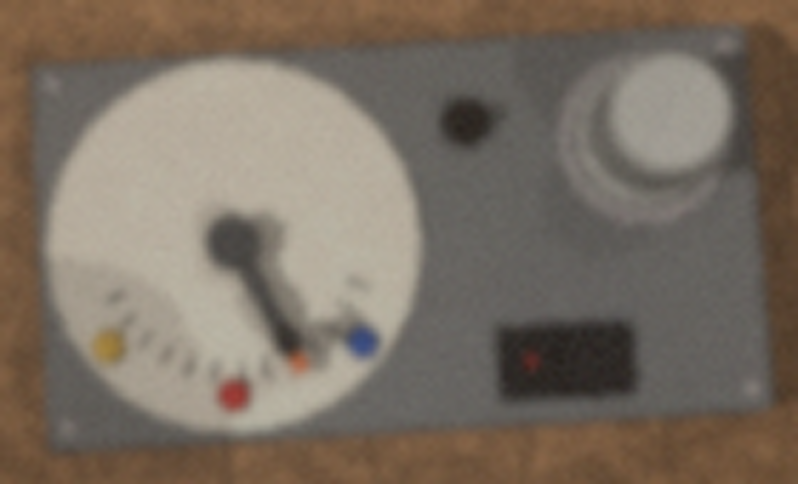

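The crop (x5.7, offset 200,145) shows the dial centre at (235,245), red stud (234,395), blue (362,342), yellow (109,346), orange tip (299,362), rocker corners (498,326)-(637,393), and iron top (670,112).

```bash
cat >> h.py <<'E'
def tc(u,v,z,f=5.7,o=(200,145)): return at("top",((u+.5)/f-.5+o[0],(v+.5)/f-.5+o[1]),z)
E
python3 - <<'E'
from h import *
L=lambda n,*a:print(n,tc(*a))
L("dial",235,245,54);L("dialL",48,245,54);L("dialR",422,245,54);L("dialT",235,58,54);L("dialB",235,432,54)
L("red",234,395,58);L("blue",362,342,58);L("yel",109,346,58);L("tip",299,362,66);L("piv",232,241,70);L("post",287,345,101)
for c in((32,67),(745,26),(775,408),(50,452)):L("st",*c,50)
for c in((498,326),(503,398)):L("rkL",*c,68)
for c in((632,320),(637,393)):L("rkR",*c,63)
L("dot",531,361,69);L("irontop",670,112,134);L("button",467,121,80)
E
```

```text
dial [571.2 145.8  54. ]
dialL [568.7 235.5  54. ]
dialR [573.7  56.1  54. ]
dialT [662.1 148.6  54. ]
dialB [481.8 143.   54. ]
red [499.3 143.9  58. ]
blue [526.2  83.8  58. ]
yel [520.9 204.1  58. ]
tip [515.5 113.4  66. ]
piv [571.5 146.6  70. ]
post [521.7 118.9 101. ]
st [655.7 247.2  50. ]
st [685.4 -98.5  50. ]
st [ 500.5 -114.6   50. ]
st [469.9 231.2  50. ]
rkL [535.   20.2  68. ]
rkL [501.2  17.2  68. ]
rkR [539.9 -43.6  63. ]
rkR [505.4 -46.5  63. ]
dot [518.9   4.4  69. ]
irontop [627.9 -48.  134. ]
button [630.2  37.7  80. ]
```

jog_arm --xyz '[[0.077,-0.064,0],[0.082,-0.058,0],[0.086,-0.051,0],[0.09,-0.044,0],[0.093,-0.036,0],[0.096,-0.028,0],[0.098,-0.02,0],[0.099,-0.012,0],[0.1,-0.004,0],[0.1,0.004,0]]' --delta_rot '[[0,0,-0.787],[0,0,-0.787],[0,0,-0.787],[0,0,-0.787],[0,0,-0.787],[0,0,-0.787],[0,0,-0.787],[0,0,-0.787],[0,0,-0.787],[0,0,-0.787]]' --hand -1

```text
time: 1.1
ee_pos: [358.5, -155.7, 231.2]
eef_rot: [[0.468, 0.883, -0.0], [0.883, -0.468, -0.0], [-0.0, -0.0, -1.0]]
ft_force: [1.1, -1.3, -0.6]
finger_gap: 0.2
grasp_force: 0.0
```

jog_arm --xyz '[[0.099,0.0125,0],[0.098,0.021,0],[0.096,0.0286,0],[0.093,0.036,0],[0.09,0.044,0],[0.086,0.051,0],[0.081,0.058,0],[0,0,0],[0,0,0]]' --delta_rot '[[0,0,-0.787],[0,0,-0.787],[0,0,-0.787],[0,0,-0.787],[0,0,-0.787],[0,0,-0.787],[0,0,-0.787],[0,0,0],[0,0,0]]'

```text
time: 2.0
ee_pos: [519.5, 71.6, 230.6]
eef_rot: [[-0.087, 0.996, -0.001], [0.996, 0.087, -0.0], [-0.0, -0.001, -1.0]]
ft_force: [0.4, 0.1, -0.4]
finger_gap: 0.2
grasp_force: 0.0
```

jog_arm --xyz '[[0,0,0.1],[0,0,0.1],[0,0,0.1],[0,0,0.075],[0,0,0],[0,0,0]]' --delta_rot '[[0,0,0],[0,0,0],[0,0,0],[0,0,0],[0,0,0],[0,0,0]]'

```text
time: 2.6
ee_pos: [519.4, 70.4, 82.3]
eef_rot: [[-0.085, 0.996, -0.0], [0.996, 0.085, -0.0], [-0.0, -0.0, -1.0]]
ft_force: [-0.3, 0.3, -0.2]
finger_gap: -0.1
grasp_force: 0.0
```

```bash
python3 - <<'E'
from h import *
snap("scene","s1.png",(170,130,320,240),5.3)
s=ctrl.get_state();print(s["ee_pos"],proj("scene",s["ee_pos"]))
E
```

```text
[520.31309798  70.70437391  83.08395779] [247.4 174.1]
```

View pics/s1.png

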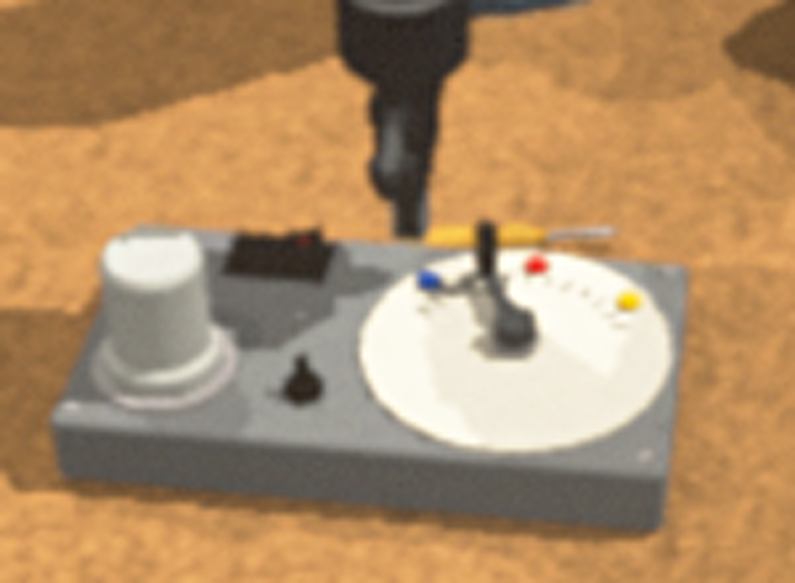

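The fingertip hangs at (410,235), clear to the right of the post (486,225) and above the stand; the red stud is at (536,264).

jog_arm --xyz '[[0.03,0,0],[0.03,0,0],[0.0075,0,0],[0.0075,0,0],[0.0075,0,0],[0.0075,0,0],[0.0075,0,0],[0.0075,0,0]]' --delta_rot '[[0,0,0],[0,0,0],[0,0,0],[0,0,0],[0,0,0],[0,0,0],[0,0,0],[0,0,0]]'

```text
time: 3.45
ee_pos: [515.9, 113.0, 81.2]
eef_rot: [[-0.086, 0.996, -0.0], [0.996, 0.086, -0.0], [-0.0, -0.0, -1.0]]
ft_force: [-0.6, -2.8, -1.4]
finger_gap: -0.5
grasp_force: 1.1
```

jog_arm --xyz '[[0.0075,0,0],[0.0075,0,0],[0.0075,0,0],[0.005,0,0],[0,0,0],[0,0,0]]' --delta_rot '[[0,0,0],[0,0,0],[0,0,0],[0,0,0],[0,0,0],[0,0,0]]'

```text
time: 4.05
ee_pos: [515.3, 124.2, 81.4]
eef_rot: [[-0.086, 0.996, 0.0], [0.996, 0.086, 0.0], [0.0, 0.0, -1.0]]
ft_force: [-0.1, 0.4, -0.6]
finger_gap: -0.2
grasp_force: 0.0
```

```bash
python3 - <<'E'
from h import *
snap("scene","s2.png",(170,130,320,240),5.3)
snap("top","t2.png",(200,145,340,230),5.7)
s=ctrl.get_state();print(s["ee_pos"],s["ft_force"])
E
```

```text
[515.25930215 124.02880603  81.40485517] [ 0.28391757 -0.7979487  -0.00089782]
```

View pics/s2.png

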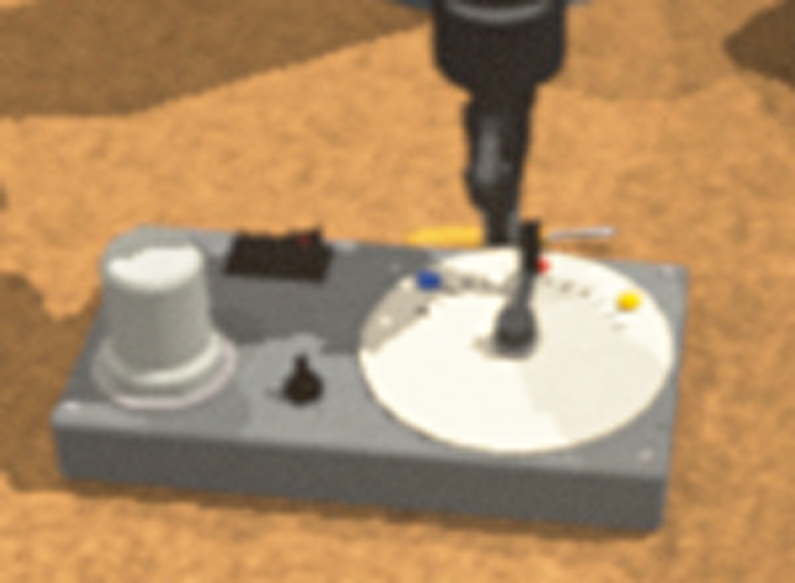

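The post top is now at (530,224), with the red stud just beside it at (542,266). I'll compute the remaining angle.

```bash
python3 - <<'E'
from h import *
f=lambda u,v,z:at("scene",((u+.5)/5.3-.5+170,(v+.5)/5.3-.5+130),z)
print("post",f(530,224,101),"red",f(537,265,58),"piv",f(516,322,74), "blue",f(429,281,58),"yel",f(628,301,58))
print("before post",f(486,225,101))
for p in((571.2,146,73),(516.2,144.3,101),(516.2,142,101),(516.5,139,101)):
    print(p,(proj("scene",p)-[170,130]+.5)*5.3-.5)
E
```

```text
post [517.2 142.  101. ] red [500.7 142.9  58. ] piv [575.4 146.1  74. ] blue [529.6  82.7  58. ] yel [523.3 202.7  58. ]
before post [523.5 116.9 101. ]
(571.2, 146, 73) [517.31 318.56]
(516.2, 144.3, 101) [534.27 223.69]
(516.2, 142, 101) [530.56 223.16]
(516.5, 139, 101) [525.26 222.63]
```

View pics/t2.png

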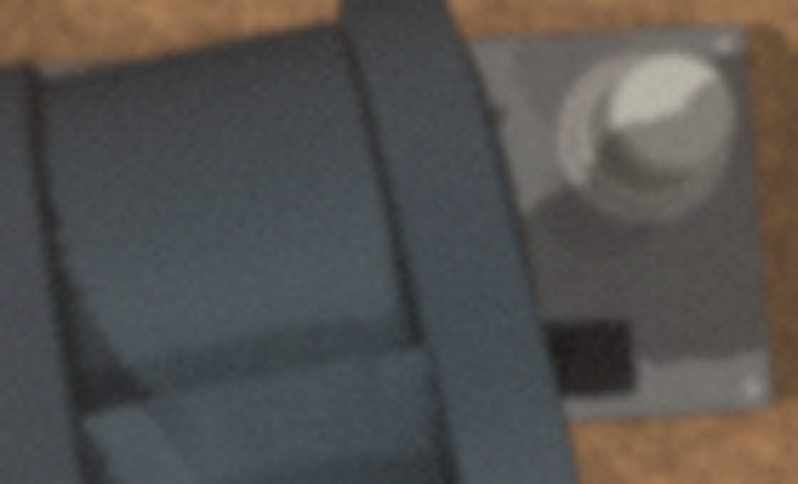

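The arm blocks the top view. The post is about 2 mm short of centre, so I'll nudge it, back off, rise, and look from the top.

jog_arm --xyz '[[0.0025,0,0],[0.0025,0,0],[0,0,0],[0,0,0],[-0.02,0,0],[-0.09,0,0],[-0.09,0,0],[-0.09,0,0],[0,0,-0.05],[0,0,0]]' --delta_rot '[[0,0,0],[0,0,0],[0,0,0],[0,0,0],[0,0,0],[0,0,0],[0,0,0],[0,0,0],[0,0,0],[0,0,0]]'

```text
time: 5.15
ee_pos: [526.0, 9.0, 103.1]
eef_rot: [[-0.084, 0.996, 0.003], [0.996, 0.084, 0.0], [-0.0, 0.003, -1.0]]
ft_force: [-0.0, 0.5, 1.2]
finger_gap: -0.3
grasp_force: 0.0
```

```bash
python3 - <<'E'
from h import *
snap("top","t3.png",(200,145,340,230),5.7)
snap("scene","s3.png",(170,130,320,240),5.3)
s=ctrl.get_state();print(s["ee_pos"],s["ft_force"])
E
```

```text
[525.11862634  10.09058746 101.38724884] [-0.55681301  0.80734004  0.16137995]
```

View pics/t3.png

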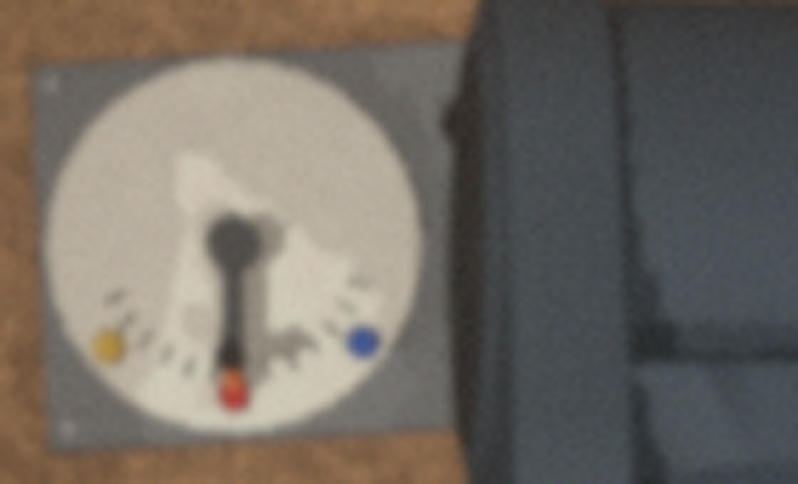

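View pics/s3.png

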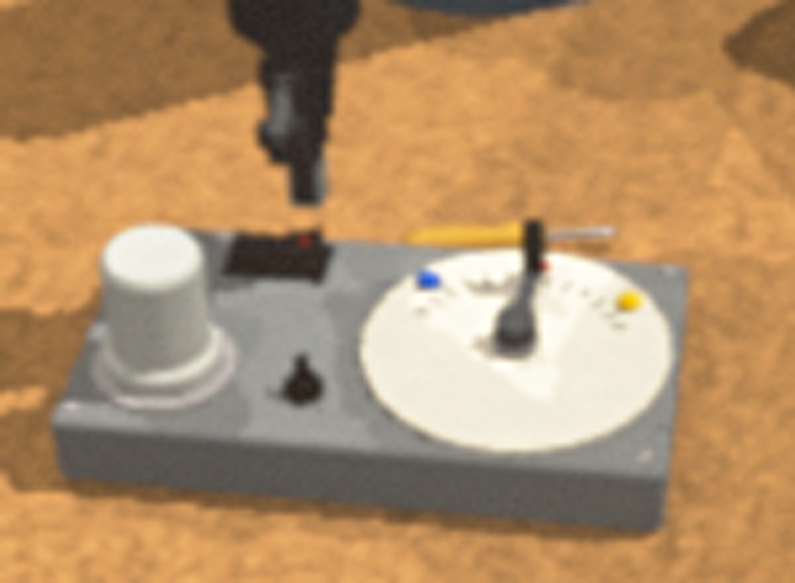

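The pointer lines up with the red stud: tip at (233,378), stud at (235,395) in the top view. Next is the rocker: above it, then slowly down.

jog_arm --xyz '[[-0.012,-0.016,0],[0,0,0.034],[0,0,0.034],[0,0,0],[0,0,0]]' --delta_rot '[[0,0,0],[0,0,0],[0,0,0],[0,0,0],[0,0,0]]'

```text
time: 5.75
ee_pos: [518.3, 5.1, 74.0]
eef_rot: [[-0.086, 0.996, -0.001], [0.996, 0.086, -0.0], [0.0, -0.001, -1.0]]
ft_force: [0.4, -0.2, 1.1]
finger_gap: 0.0
grasp_force: 0.0
```

jog_arm --xyz '[[0,0,0.006],[0,0,0.006],[0,0,0.006],[0,0,0.006],[0,0,0],[0,0,0],[0,0,0]]' --delta_rot '[[0,0,0],[0,0,0],[0,0,0],[0,0,0],[0,0,0],[0,0,0],[0,0,0]]'

```text
time: 6.45
ee_pos: [518.9, 5.0, 64.5]
eef_rot: [[-0.086, 0.996, -0.0], [0.996, 0.086, -0.0], [-0.0, -0.0, -1.0]]
ft_force: [-0.7, 0.8, -0.6]
finger_gap: 0.2
grasp_force: 0.0
```

jog_arm --xyz '[[0,0,0.0025],[0,0,0],[0,0,0.0015],[0,0,0],[0,0,0]]' --delta_rot '[[0,0,0],[0,0,0],[0,0,0],[0,0,0],[0,0,0]]'

```text
time: 6.95
ee_pos: [519.0, 5.0, 63.0]
eef_rot: [[-0.086, 0.996, 0.0], [0.996, 0.086, -0.0], [-0.0, 0.0, -1.0]]
ft_force: [0.3, -0.4, 3.9]
finger_gap: -0.1
grasp_force: 1.7
```

jog_arm --xyz '[[0,0,0.0015],[0,0,0],[0,0,0],[0,0,0]]' --delta_rot '[[0,0,0],[0,0,0],[0,0,0],[0,0,0]]'

```text
time: 7.35
ee_pos: [519.1, 5.0, 62.9]
eef_rot: [[-0.086, 0.996, 0.001], [0.996, 0.086, -0.0], [-0.0, 0.001, -1.0]]
ft_force: [-4.3, -0.4, 11.9]
finger_gap: 0.3
grasp_force: 6.2
```

jog_arm --xyz '[[0,0,-0.02],[0,0,-0.1],[0,0,-0.1],[0,-0.1,-0.1],[0,-0.1,0],[0,-0.1,0],[0,0,0],[0,0,0]]' --delta_rot '[[0,0,0],[0,0,0],[0,0,0],[0,0,0],[0,0,0],[0,0,0],[0,0,0],[0,0,0]]'

```text
time: 8.15
ee_pos: [403.8, -4.9, 186.3]
eef_rot: [[-0.086, 0.996, 0.001], [0.996, 0.086, 0.0], [-0.0, 0.001, -1.0]]
ft_force: [1.2, 0.5, -0.7]
finger_gap: 0.2
grasp_force: 0.0
```

```bash
python3 - <<'E'
from h import *
snap("scene","s4.png",(170,130,320,240),5.3)
snap("top","t4.png",(200,145,340,230),5.7)
a,b=cv2.imread("pics/s4.png"),cv2.imread("pics/t4.png")
b=cv2.resize(b,(a.shape[1],484))
cv2.imwrite("pics/b4.png",cv2.resize(np.vstack([a,b]),None,fx=.55,fy=.55,interpolation=cv2.INTER_AREA))
E
```

```text
(no output)
```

View pics/b4.png

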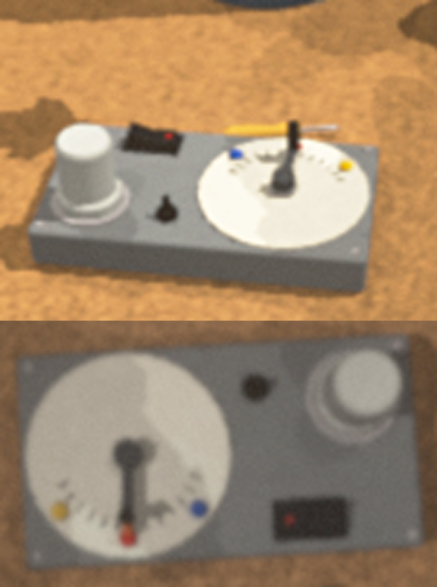

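The right half of the rocker is now raised (at (135,128)) and the dotted half is level, so it is on. The pointer is still on the red stud, and nothing else in the pictures has shifted.

```bash
python3 -c "
from plant import ctrl
print(ctrl.close_job())"
```

```text
the job is handed in; nothing more can be done
None
```

I pushed the pointer onto the red stud, pressed the rocker on, backed the arm off and handed the job in at about 8 s; the last pictures show the pointer on the stud and the rocker on, but the hand-in returned no verdict.

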